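# Roll a steel post onto the inspection line

### The job

Roll the bare steel post that lies on the grey inspection pad onto the pad's black line, so that it lies along the line, centred over it, with its end facing the little inspection camera. Gently push its upper part sideways with the fingertips so that it really rolls over the pad; do not squeeze it or press hard on it, do not lift or tip it, and leave the standing collar, the mirror mount and the clamping fork where they are.

Things in the scene. Friction and masses are not known exactly. Their poses are not given: they have to be found in the camera images.
- post: Loose polished steel post lying on the pad, 100 mm long, 25 mm diameter, 0.2-0.4 kg. Origin at its centre, 12.5 mm above the pad; x along its axis, y and z turn as it rolls. About parallel to the line, 65-105 mm to its left or right. Slippery (friction about 0.25): rolls if pushed slowly at or just above mid-height; let go from 30 mm/s it stops within 5 mm. A dark dot on its side starts on top.
- line (a point): Middle of the black line on the fixed grey inspection pad, at the pad's flat upper face, 4 mm above the work surface. x along the line towards the camera, y square to it in the pad, z up. Line 4 mm wide, 166 mm long (from x = -90 to +76 mm). Pad 250 mm (x) by 320 mm (y), this point at its centre.
- camera (a point): Centre of the front of the lens of the small black inspection camera fixed on the pad, astride the line's far end. It is 85 mm along x from the line's middle and 12.5 mm above the pad; the lens is 20 mm wide, and the body behind it 34 mm wide, 34 mm high above the pad, ending 124 mm from the line's middle.
- collar: Loose stepped steel collar standing on the pad on the other side of the line from the post, 65 to 105 mm from the line: a 32 mm foot with a 25 mm neck, 40 mm high. Origin at the centre of its underside. Not part of the work.
- mirror: Loose mirror mount standing on the table just beyond the pad's -y edge: a 32 mm foot, a 25 mm steel pillar and a black 44 mm square plate with a mirror and two knobs, 94 mm high. Origin at the centre of its underside. Not part of the work.
- fork: Loose aluminium clamping fork lying on the table just beyond the pad's +y edge: 105 mm long along its x, 30 mm wide, 18 mm high with its screw. Origin on its underside, half-way along. Not part of the work.
There are look-alikes about, which are no part of the job. What is shaped like the post but blue is not meant.

How it is judged:
On the way:
1. the post has rolled at least about half a turn: the side that was on top at the start has been underneath (angle between post's own z axis and vertical above 2.6 rad).
At the end, for the whole second after the job is handed in: The post lies at rest on the pad, its centre within 6 mm of the line to either side and between 50 mm before and 30 mm beyond the line's middle point (towards the camera), its axis within 0.15 rad of the line (y of post in the frame of line between -0.006 and 0.006 m and x of post in the frame of line between -0.05 and 0.03 m and z of post in the frame of line between 0.01 and 0.015 m and angle between the x axis of post and the x axis of line, either way round below 0.15 rad and linear speed of post below 0.01 m/s); the robot touches nothing.
It fails at once if the post is lifted more than 8 mm off the pad (z of post in the frame of line above 0.0205 m).
It fails at once if the post is tipped (its axis more than 0.15 rad from level) (angle between post's own x axis and vertical below 1.42 rad or angle between post's own x axis and vertical above 1.72 rad).
It fails at once if the collar, the mirror mount or the clamping fork is moved more than 10 mm (distance of any of collar, mirror, fork from where it was at the start of the episode above 0.01 m).
It fails at once if the fingers press on or squeeze the post with more than 20 N (contact force between the fingers and post above 20 N).
It also fails if it takes over 38 s, if anything falls off the work surface, if the arm or the gripper's body presses on something with over 40 N, if the wrist force passes 120 N, or if a joint passes its speed limit or range.

### The arm

A 6-joint arm with a two-finger parallel gripper is mounted at the origin on the work surface. World frame = base frame: x ahead of the robot, y to its left, z up, the work surface at z = 0. Lengths are in m, angles in rad, forces in N, time in s.
With the tool pointing down it reaches from about 0.275 to 0.85 m from the base axis. Payload 19 kg.
Tool frame: the origin (TCP) lies at the very end of the fingers, on their centre line; the grasp point (between the pads) lies 19 mm behind it; z points along the fingers, y is the line along which they close (so a half turn about z gives the same grasp; the last joint's range is limited). The gripper opens to 85 mm and grips with 20 to 120 N. Pads are 22 mm wide; open, the fingers measure 114 mm over their backs; the gripper's body (76 mm by 85 mm) begins 54 mm behind the grasp point. The pads swing forward as they close: fully open they stand 13 mm farther back than shut.
Start: joints at [1.014, 0.15, 1.437, -0, 1.554, -0.134], TCP at [0.236, 0.524, 0.231] pointing down, gripper open.
Joint ranges: [-2.8, 2.8], [-0.68, 2.1], [0.12, 2.68], [-1.39, 4.53], [0.16, 2.79], [-2.81, 2.81]. Speed limits (rad/s): [1.89, 1.89, 2.22, 3.01, 3.01, 3.01].

### API

Orientations are given as a rotation vector (axis times angle).
In Python, from plant import ctrl gives the robot as it stands. The module is installed in compiled form; this text tells all that it offers.
- The arm moves only by the tool jog_arm, never from a script. Its argument "plan" is a list of rows, each a list of 4 numbers: the shift along the world's x, y, z in cm, then the turn about the world's z in degrees. In form: [[tx, ty, tz, turn], ...]. A call has 1 to 12 rows; each row is the pose to reach, as a shift and turn from the pose commanded when the call began; what a row does not reach only later rows make up. A row lasts 1/12 s, in which the tool goes at most 41.7 mm and 7.16 degrees, less where a joint would pass 70% of its speed; a pose out of reach is approached as far as the arm can. A call with a gripper value outside its range is refused whole. "fingers" is the closure, from -1 (fully open) to 1 (shut), set as the call begins (left out, the last holds). The fingers move at their own pace and stop on an object; "squeeze" is the grip in N (left out, the last holds). Time passes only in rows, so rows that repeat a pose let the fingers close. It gives the time, the measured TCP pose, the force, the opening and the grip force at its end, in the units of the state.
- ctrl.observe(): the state, without advancing time (a new reading comes with each control period).
- ctrl.grab_frame(name): name is "scene" or "top" or "wrist"; returns the picture (400x640x3 uint8, red, green, blue); there is no depth.
- ctrl.get_calibration(name): a dict with "fovy" (degrees; the focal length in pixels is half the picture's height over the tangent of half this angle, whatever the lens; pixels are square), "cx", "cy" (the principal point, pixels), "origin" and "attitude" of the camera in the world. Camera axes: x right, y down, z forward; pixel columns grow to the right and rows downward; lengths in m; the calibration is good to about 2 mm. A picture is of the moment at which its call begins: read the wrist's pose just before it. get_calibration takes no time and is no camera call; for the wrist camera it gives the pose at the moment of the call.
- ctrl.hand_in(): hands the job in; it is judged then, once.
Trained networks look in the newest picture that a camera, given by its name, has taken for a name from the list of things; names that differ only in an ending like _2 or _b are one class to them, and where a whole thing is asked for, a point or a joint stands for the part that bears it (a point fixed in the world has none). Each returns a list of dicts, best first, with "score" (0 to 1); they miss things now and then, are a little off and sometimes report something else, mostly with a low value. They report only what shows in the picture. A call takes as long as a camera call. They do not tell look-alikes from the thing itself.
- ctrl.recognise(label, camera): "at" ([x, y, z] in m, in world coordinates, good to about 4 mm: the middle of the surface that is visible of it).
- ctrl.outline_of(label, camera): "mask" (400x640 bool, what is visible of it).
- ctrl.tip_of(label, camera): "at" ([x, y, z] in m, in world coordinates, good to about 4 mm: a listed point, or the origin of a listed thing).
The state is a dict: "time": time; "q": joint angles; "qvel": joint speeds; "joint_efforts": joint torques, N m; "tool_pos": TCP position; "tool_rot": TCP orientation; "contact_force": force on the tool from outside, world axes, zero at the start; "moment": the same for the moment, N m; "gripper_width": finger opening in m; "grasp_force": force on a finger pad.
Only numpy, scipy, OpenCV 4.12 (cv2) and the standard library are available. Lean on these libraries where they do the work, as an engineer would, in place of code of your own. Each camera call takes 0.05 s, during which the arm holds its last target. There are 200 camera calls.

## Working session

There is one attempt and no reset: what is moved stays moved. The work goes in short steps, Python scripts to look and compute and a tool call to move; the robot and the scene stay as the last step left them, time stands still between calls to the robot, and variables do not carry over. Pictures are saved under pics/ and viewed, at most 10 in all, crops included, and the job is handed in when it is done.

Besides the shell and the picture viewer there is one more tool, called as name(argument=value, ...) on one line, values as JSON. jog_arm: Moves the arm, as the interface text tells. Its arguments: {"type":"object","properties":{"plan":{"type":"array","items":{"type":"array","items":{"type":"number"}}},"fingers":{"type":"number"},"squeeze":{"type":"number"}},"required":["plan"]}

```bash
mkdir -p pics; cat > h.py <<'E'
import numpy as np, cv2
from plant import ctrl
def K(c):
    f=200/np.tan(np.radians(c["fovy"])/2); return f
def R(c):
    a=np.array(c["attitude"],float)
    return a if a.shape==(3,3) else cv2.Rodrigues(a)[0]
def ray(c,u,v,z):
    d=R(c)@np.array([(u-c["cx"])/K(c),(v-c["cy"])/K(c),1.]); o=np.array(c["origin"]); return o+d*(z-o[2])/d[2]
def proj(c,p):
    q=R(c).T@(np.array(p)-c["origin"]); return K(c)*q[:2]/q[2]+[c["cx"],c["cy"]]
def save(n,f): cv2.imwrite(f"pics/{n}.png",cv2.cvtColor(f,cv2.COLOR_RGB2BGR))
E
python3 - <<'E'
from h import *
for n in ("top","scene"):
    f=ctrl.grab_frame(n); save(n+"0",f); c=ctrl.get_calibration(n); print(n,c)
    for l in ("post","line","camera","collar","mirror","fork"):
        for k in ("recognise","tip_of"):
            try: print(l,k,[(round(r["score"],2),np.round(r["at"],3)) for r in getattr(ctrl,k)(l,n)][:4])
            except Exception as e: print(l,k,e)
print(ctrl.observe())
E
```

```text
top {'fovy': 52.69593093625443, 'cx': 319.7212030487404, 'cy': 199.79946374501006, 'origin': array([0.46689157, 0.01944713, 0.81254663]), 'attitude': array([-2.08642036,  2.13916655, -0.15686696])}
post recognise [(0.97, array([0.72 , 0.291, 0.02 ])), (0.73, array([0.489, 0.091, 0.026])), (0.58, array([0.591, 0.282, 0.022]))]
post tip_of [(0.96, array([0.726, 0.293, 0.008])), (0.8, array([0.592, 0.282, 0.01 ])), (0.79, array([0.488, 0.093, 0.016])), (0.65, array([ 0.507, -0.268, -0.003]))]
line recognise [(0.7, array([ 0.504, -0.004,  0.003]))]
line tip_of [(0.58, array([ 0.504, -0.002,  0.004]))]
camera recognise [(0.6, array([0.502, 0.002, 0.002]))]
camera tip_of [(0.78, array([0.584, 0.017, 0.017]))]
collar recognise [(0.55, array([ 0.491, -0.064,  0.043]))]
collar tip_of [(0.77, array([ 0.493, -0.068,  0.002]))]
mirror recognise [(0.78, array([ 0.51 , -0.256,  0.077]))]
mirror tip_of []
fork recognise [(0.63, array([0.392, 0.245, 0.008]))]
fork tip_of [(0.62, array([0.405, 0.247, 0.002]))]
scene {'fovy': 50.37558147651416, 'cx': 317.09050842278896, 'cy': 203.67185372256148, 'orig
[... 945 characters left out ...]
0.246, 0.002]))]
{'time': 1.3, 'q': array([ 1.01401201e+00,  1.50490002e-01,  1.43739662e+00,  5.79774857e-06,
        1.55380366e+00, -1.34049325e-01]), 'qvel': array([-0.00118386, -0.00095879, -0.00115219,  0.00187907, -0.00077726,
        0.00034132]), 'joint_efforts': array([ 4.27701971e-04, -7.12818432e+01, -5.71064472e+01, -1.47433038e-04,
        1.20687706e-03, -2.86923569e-05]), 'tool_pos': array([0.23592324, 0.52433778, 0.23127394]), 'tool_rot': array([-6.59089285e-01, -3.07163861e+00,  1.41214986e-04]), 'contact_force': array([ 0.35995831,  0.31328835, -0.4769034 ]), 'moment': array([ 0.01796996, -0.02998396,  0.00845289]), 'grasp_force': 0.0, 'gripper_width': 0.08538354826765274}
```

View pics/top0.png

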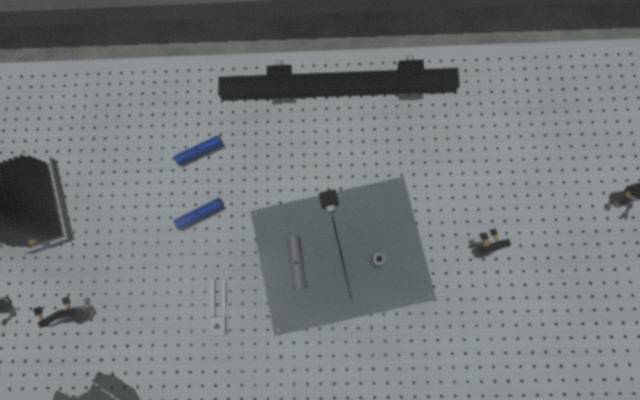

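```bash
python3 - <<'E'
from h import *
f=cv2.imread("pics/top0.png"); c=ctrl.get_calibration("top")
p=[proj(c,(x,y,0.0165)) for x in(.38,.62) for y in (-.12,.16)]
p=np.array(p); a=p.min(0).astype(int); b=p.max(0).astype(int); print(a,b)
s=3; cv2.imwrite("pics/top0c.png",cv2.resize(f[a[1]:b[1],a[0]:b[0]],None,fx=s,fy=s,interpolation=cv2.INTER_CUBIC))
E
```

```text
[261 193] [408 320]
```

The top view shows the steel post at about (297,262), left of the line, which runs (333,217) to (351,299). The collar is at (379,259), the inspection camera at (330,200), and the two blue look-alikes at (198,150) and (199,214).

```bash
cat >> h.py <<'E'
def look():
    out={}
    for n in ("top","scene"):
        f=ctrl.grab_frame(n); c=ctrl.get_calibration(n)
        for r in ctrl.outline_of("post",n):
            m=np.argwhere(r["mask"])[:,::-1].astype(float)
            P=np.array([ray(c,u,v,.0165) for u,v in m])[:,:2]
            rgb=f[r["mask"]].mean(0)
            if rgb[2]-rgb[0]>25: continue
            (cc,s,a)=cv2.minAreaRect(P.astype(np.float32)*1000)
            w=np.linalg.eigh(np.cov(P.T)); d=w[1][:,1]; d=d*np.sign(d[0])
            print(n,"post",round(r["score"],2),np.round(P.mean(0),4),"rect",np.round(cc,1),np.round(s,1),"ang",round(np.degrees(np.arctan2(d[1],d[0])),1),len(m))
    return
E
python3 - <<'E'
from h import *
look()
for n in ("top","scene"):
    f=ctrl.grab_frame(n); c=ctrl.get_calibration(n)
    # rectify pad at z=4mm: 0.5mm/px, rows: x from .66 down, cols: y from .2 to -.2
    W=[(.66,.2),(.66,-.2),(.34,.2),(.34,-.2)]
    src=np.float32([proj(c,(*w,.004)) for w in W]); dst=np.float32([(0,0),(800,0),(0,640),(800,640)])
    g=cv2.warpPerspective(f,cv2.getPerspectiveTransform(src,dst),(800,640)); save("rect_"+n,g[:600])
    gray=cv2.cvtColor(g,cv2.COLOR_RGB2GRAY)
    P=[]
    for x in np.arange(.44,.56,.002):
        r=int((.66-x)*2000); yc=.004-(x-.5)*-.21
        yc=0.0+(x-.5)*.2
        c0=int((.2-yc)*2000); seg=gray[r,c0-50:c0+50].astype(float); w=np.clip(np.median(seg)-12-seg,0,None)
        if w.sum()>20: P.append((x,.2-(c0-50+(w*np.arange(100)).sum()/w.sum())/2000))
    P=np.array(P); 
    k=np.polyfit(P[:,0]-.5,P[:,1],1); e=np.polyval(k,P[:,0]-.5)-P[:,1]; ok=abs(e)<.003; k=np.polyfit(P[ok,0]-.5,P[ok,1],1)
    print(n,"line y=",k,"ang",np.degrees(np.arctan(k[0])),len(P),ok.sum())
E
```

```text
top post 0.64 [0.49   0.0928] rect [490.4  92.8] [100.7  24.9] ang 7.2 658
scene post 0.77 [0.4903 0.0936] rect [488.   93.4] [113.4  31.6] ang 5.0 445
top line y= [0.19952423 0.00362015] ang 11.283719033725891 61 61
scene line y= [0.19693477 0.00417893] ang 11.14096352055119 61 61
```

View pics/rect_top.png

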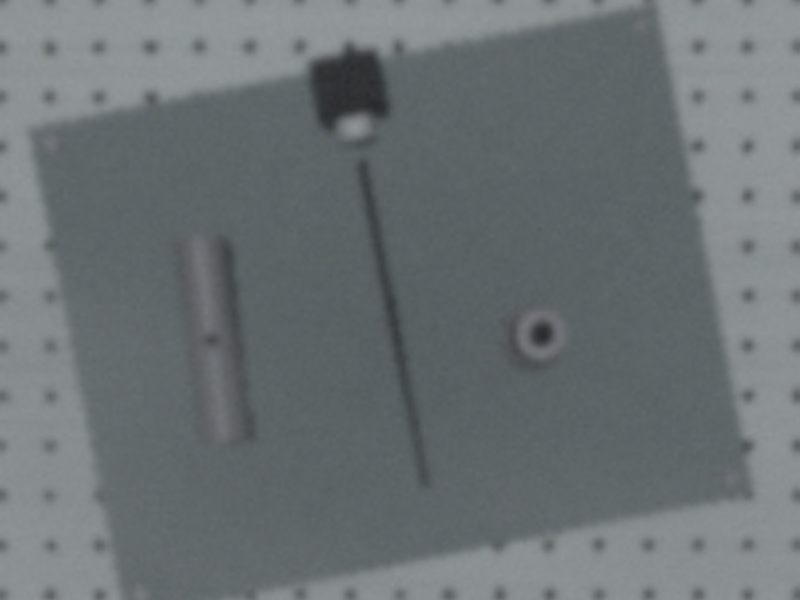

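Line frame: origin is about (0.5045, 0.0045) at 11.2°. The post sits at about x=+3 mm, y=+89 mm, at 7°. I'll go behind it with the fingers half open and their closing direction along the line.

jog_arm(plan=[[2, -3.3, -0.5, -6], [4, -6.6, -1, -12], [6.2, -9.9, -2, -18], [8.3, -13.2, -3, -24], [10.4, -16.5, -4, -30], [12.5, -19.8, -5, -36], [14.6, -23.1, -6, -42], [16.7, -26.4, -7, -48], [18.8, -29.8, -8, -54.6], [20.8, -33, -8, -54.6], [22.8, -36.2, -8, -54.6], [24.7, -39.5, -8, -54.6]], fingers=0.0, squeeze=20)

```text
time: 2.6
tool_pos: [0.4836, 0.1275, 0.1513]
tool_rot: [1.995, 2.427, 0.0]
contact_force: [1.1, 1.1, -0.9]
gripper_width: 0.0431
grasp_force: 0.0
```

jog_arm(plan=[[0, 0, 0, 0], [0, 0, 0, 0]])

```text
time: 2.77
tool_pos: [0.4836, 0.1277, 0.1511]
tool_rot: [-1.998, -2.424, 0.001]
contact_force: [-0.4, 0.2, 1.4]
gripper_width: 0.0425
grasp_force: 0.0
```

```bash
python3 - <<'E'
from h import *
s=ctrl.observe(); Rm=cv2.Rodrigues(s["tool_rot"])[0]; print(s["time"],s["tool_pos"],s["gripper_width"],"yaw of tool y",np.degrees(np.arctan2(Rm[1,1],Rm[0,1])),Rm[:,2],s["contact_force"])
f=ctrl.grab_frame("wrist"); save("w1",f); c=ctrl.get_calibration("wrist")
print(proj(c,(.490,.0928,.0165)),proj(c,(.5045,.0045,.004)))
E
```

```text
2.7667 [0.48360733 0.12772309 0.15110269] 0.04247251278736219 yaw of tool y 10.985720036705578 [-4.44141740e-04 -5.60415545e-05 -9.99999900e-01] [-0.41584183  0.19281184  1.39973648]
[316.60321129 227.5334521 ] [313.97497636 305.10756737]
```

View pics/w1.png

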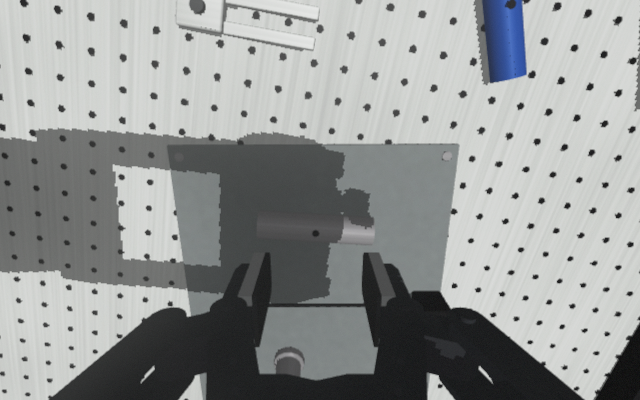

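The wrist view agrees: the post is centred at about (316,230), with the fingers at (262,255) and (370,255). Next I'll descend behind the post.

jog_arm(plan=[[-0.1, 0.5, -3, 0.2], [-0.1, 0.5, -6.5, 0.2], [-0.1, 0.5, -10, 0.2], [-0.1, 0.5, -12, 0.2], [-0.1, 0.5, -13, 0.2], [-0.1, 0.5, -13.5, 0.2], [-0.1, 0.5, -13.9, 0.2], [-0.1, 0.5, -13.9, 0.2]])

```text
time: 3.48
tool_pos: [0.4822, 0.1348, 0.0128]
tool_rot: [1.989, 2.431, 0.001]
contact_force: [0.3, -0.3, 0.1]
gripper_width: 0.0429
grasp_force: 0.0
```

```bash
python3 - <<'E'
from h import *
s=ctrl.observe(); print(s["time"],s["tool_pos"],s["contact_force"])
f=ctrl.grab_frame("wrist"); save("w2",f); look()
E
```

```text
3.4833 [0.48222734 0.13478812 0.01281018] [ 0.28809745 -0.28937289  0.14599716]
scene post 0.57 [0.4914 0.0934] rect [488.9  94.1] [111.3  35. ] ang 6.1 468
scene post 0.4 [ 0.5234 -0.0178] rect [ 5.132e+02 -4.000e-01] [247.6 318.4] ang -79.9 11402
```

View pics/w2.png

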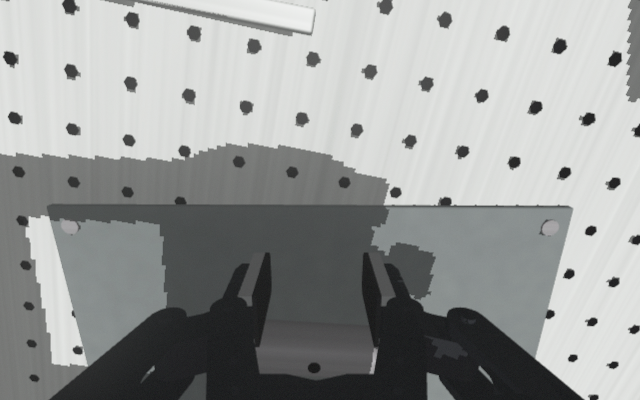

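The fingers are behind the post, level with its middle, and clear of everything. I'll push slowly along (0.194, −0.981).

jog_arm(plan=[[0.058, -0.294, 0, 0], [0.116, -0.589, 0, 0], [0.175, -0.883, 0, 0], [0.213, -1.079, 0, 0], [0.233, -1.177, 0, 0], [0.252, -1.275, 0, 0], [0.272, -1.373, 0, 0], [0.291, -1.472, 0, 0], [0.31, -1.57, 0, 0], [0.33, -1.668, 0, 0], [0.349, -1.766, 0, 0], [0.369, -1.864, 0, 0]])

```text
time: 4.73
tool_pos: [0.4856, 0.1156, 0.0123]
tool_rot: [-1.99, -2.431, 0.0]
contact_force: [-0.3, 0.6, -0.1]
gripper_width: 0.0427
grasp_force: 0.0
```

jog_arm(plan=[[0.019, -0.098, 0, 0], [0.039, -0.196, 0, 0], [0.058, -0.294, 0, 0], [0.078, -0.392, 0, 0], [0.097, -0.49, 0, 0], [0.116, -0.589, 0, 0], [0.136, -0.687, 0, 0], [0.155, -0.785, 0, 0], [0.175, -0.883, 0, 0], [0.194, -0.981, 0, 0], [0.213, -1.079, 0, 0], [0.233, -1.177, 0, 0]])

```text
time: 5.73
tool_pos: [0.488, 0.1038, 0.0123]
tool_rot: [-1.99, -2.431, 0.0]
contact_force: [-0.2, -0.1, 0.7]
gripper_width: 0.0429
grasp_force: 0.1
```

```bash
python3 - <<'E'
from h import *
s=ctrl.observe(); print(s["time"],s["tool_pos"],s["contact_force"])
f=ctrl.grab_frame("scene"); c=ctrl.get_calibration("scene"); save("s3",cv2.resize(f[120:320,200:460],None,fx=3,fy=3,interpolation=2)); print(proj(c,(.49,.0928,.0165)));look()
E
```

```text
5.7333 [0.48796303 0.10382841 0.01226739] [-0.23520397 -0.076895    0.72830776]
[304.73278469 168.16200315]
scene post 0.83 [0.4935 0.0802] rect [492.3  80.1] [110.5  30.8] ang 5.5 430
```

View pics/s3.png

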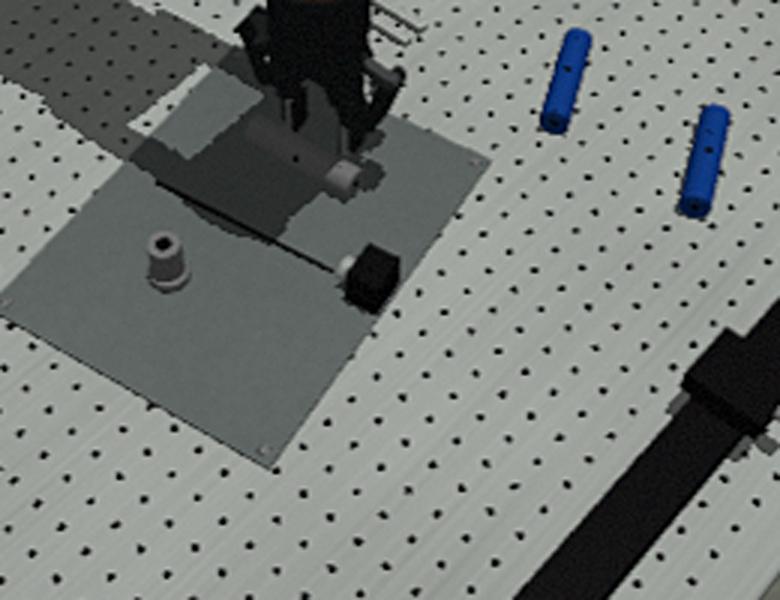

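The post is rolling: it has moved about 13 mm, and its dot has turned towards the near side at about (297,157) in the crop. The measured offset between TCP and post centre is about 24 mm. I'll keep pushing.

jog_arm(plan=[[0.029, -0.147, 0, 0], [0.058, -0.294, 0, 0], [0.097, -0.49, 0, 0], [0.136, -0.687, 0, 0], [0.175, -0.883, 0, 0], [0.213, -1.079, 0, 0], [0.252, -1.275, 0, 0], [0.291, -1.472, 0, 0], [0.33, -1.668, 0, 0], [0.369, -1.864, 0, 0], [0.407, -2.06, 0, 0], [0.446, -2.256, 0, 0]])

```text
time: 6.98
tool_pos: [0.4924, 0.0812, 0.0123]
tool_rot: [-1.99, -2.431, 0.0]
contact_force: [0.4, 0.5, -0.6]
gripper_width: 0.0427
grasp_force: 0.1
```

jog_arm(plan=[[0.029, -0.147, 0, 0], [0.058, -0.294, 0, 0], [0.097, -0.49, 0, 0], [0.136, -0.687, 0, 0], [0.175, -0.883, 0, 0], [0.213, -1.079, 0, 0], [0.252, -1.275, 0, 0], [0.291, -1.472, 0, 0], [0.33, -1.668, 0, 0], [0.369, -1.864, 0, 0], [0.407, -2.06, 0, 0], [0.446, -2.256, 0, 0]])

```text
time: 7.98
tool_pos: [0.4969, 0.0586, 0.0123]
tool_rot: [-1.99, -2.431, 0.0]
contact_force: [-0.0, 0.9, -0.1]
gripper_width: 0.0427
grasp_force: 0.1
```

jog_arm(plan=[[0.029, -0.147, 0, 0], [0.058, -0.294, 0, 0], [0.087, -0.441, 0, 0], [0.116, -0.589, 0, 0], [0.146, -0.736, 0, 0], [0.175, -0.883, 0, 0], [0.204, -1.03, 0, 0], [0.233, -1.177, 0, 0], [0.252, -1.275, 0, 0], [0.272, -1.373, 0, 0], [0.291, -1.472, 0, 0], [0.31, -1.57, 0, 0]])

```text
time: 8.98
tool_pos: [0.5, 0.043, 0.0123]
tool_rot: [-1.99, -2.431, 0.0]
contact_force: [-1.1, 0.1, 0.1]
gripper_width: 0.0424
grasp_force: 0.2
```

```bash
python3 - <<'E'
from h import *
s=ctrl.observe(); p=s["tool_pos"]; a=np.radians(11.2); d=p[:2]-[.5045,.0045]; print(s["time"],p,s["contact_force"],"line frame",d@[np.cos(a),np.sin(a)],d@[-np.sin(a),np.cos(a)])
f=ctrl.grab_frame("scene"); save("s4",cv2.resize(f[120:320,200:460],None,fx=3,fy=3,interpolation=2)); look()
E
```

```text
8.9833 [0.49998895 0.04302011 0.01226708] [-1.07402884  0.10436147  0.07158827] line frame 0.0030567919954689144 0.03866270068969184
scene post 0.72 [0.4995 0.0186] rect [498.1  19.2] [109.2  32.1] ang 7.2 481
```

View pics/s4.png

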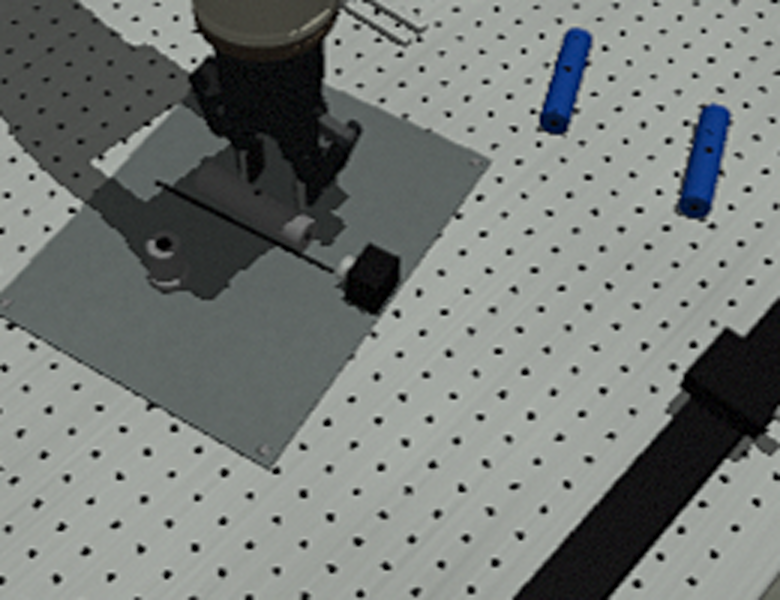

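The post has about 14.5 mm left and is nearly parallel to the line. I'll finish slowly, then back off and lift away.

jog_arm(plan=[[0.029, -0.147, 0, 0], [0.058, -0.294, 0, 0], [0.087, -0.441, 0, 0], [0.116, -0.589, 0, 0], [0.146, -0.736, 0, 0], [0.175, -0.883, 0, 0], [0.194, -0.981, 0, 0], [0.213, -1.079, 0, 0], [0.233, -1.177, 0, 0], [0.245, -1.236, 0, 0], [0.255, -1.285, 0, 0], [0.262, -1.325, 0, 0]])

```text
time: 10.23
tool_pos: [0.5026, 0.0298, 0.0123]
tool_rot: [-1.99, -2.431, 0.0]
contact_force: [0.3, -0.4, -0.2]
gripper_width: 0.0428
grasp_force: 0.1
```

jog_arm(plan=[[0, 0, 0, 0], [-0.05, 0.25, 0, 0], [-0.15, 0.75, 0, 0], [-0.35, 1.75, 0, 0], [-0.6, 3, 1, 0], [-1, 5, 4, 0], [-1.6, 8, 7, 0], [-2.4, 12, 8, 0], [-3.2, 16, 9, 0], [-4, 20, 10, 0], [-4, 20, 10, 0]])

```text
time: 11.15
tool_pos: [0.461, 0.2364, 0.1152]
tool_rot: [1.985, 2.435, 0.006]
contact_force: [1.3, -0.0, 0.4]
gripper_width: 0.0425
grasp_force: 0.0
```

```bash
python3 - <<'E'
from h import *
look()
f=ctrl.grab_frame("top"); c=ctrl.get_calibration("top")
W=[(.66,.2),(.66,-.2),(.34,.2),(.34,-.2)]
src=np.float32([proj(c,(*w,.004)) for w in W]); dst=np.float32([(0,0),(800,0),(0,640),(800,640)])
save("rect5",cv2.warpPerspective(f,cv2.getPerspectiveTransform(src,dst),(800,640))[:600])
print(ctrl.observe()["time"])
E
```

```text
top post 0.62 [0.4994 0.0047] rect [500.4   4.6] [103.6  27.6] ang 7.3 691
scene post 0.57 [0.5008 0.0059] rect [498.5   6.3] [110.5  27.2] ang 6.5 420
11.4
```

View pics/rect5.png

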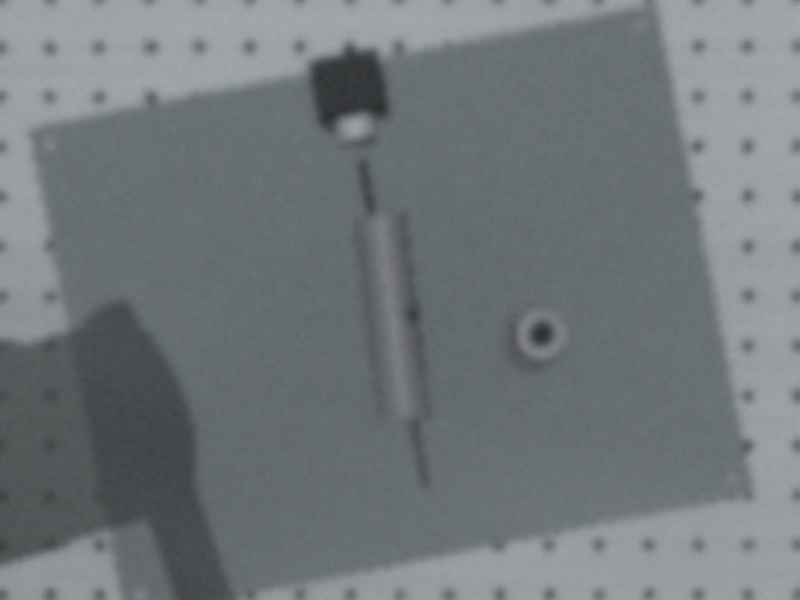

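The last picture shows the post over the line: centre (393,315), with the line at about 392.6 on that row, so it is within 2–3 mm. It is turned about 4–5° (0.08 rad) from the line, inside the limit. The dot is at (413,313), roughly 50° past the top, which fits a bit more than one full roll. The collar hasn't moved, and the robot is clear.

```bash
python3 -c "
from plant import ctrl
print(ctrl.hand_in())"
```

```text
the job is handed in; nothing more can be done
None
```

The post was rolled just over one turn onto the black line and the job is handed in: it lies about 2–3 mm from centre, about 0.08 rad off the line, with its end towards the camera; no verdict came back.

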